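# Index the weld turntable to its third stop and hold it

## Task

Get the bench turntable ready for its third tack weld: swing the red-gripped drag lever round until it lines up with the amber flag and leave it there, then take the turntable's black bar and turn it clockwise (seen from above), feeling the clicks, to the third stop from where it is, never running on over to the fourth. Finish with the gripper still closed on the bar, holding the turntable steady in that third stop; do not disturb the brush, hammer, can and magnet lying around.

Things in the scene. Friction and masses are not known exactly. Their poses are not given: they have to be found in the camera images.
- head: Blue cast housing, 160 x 370 x 50 mm, fixed to the bench. Origin at the centre of its underside; x across its short side (away from the robot at yaw 0), y along its length, z up. In its frame the turntable's axis is at x 0, y +95 mm, the lever's pivot axis at x -40, y -95 mm. A red pointer stands at the turntable's +x edge; black ticks on the plate's rim, one per stop, come to it in turn.
- bar_center (a point): Centre of the turntable's black bar grip, on the turntable's vertical axis, 105 mm above the bench; turns with it. Bar 60 mm long (point x), 16 mm thick (point y), 34 mm high (top at 122 mm), white line on its +x half. It stands on a 24 mm stem over a round plate (120 mm diameter, top at 62 mm) carrying a flange ring (100 mm diameter, top at 70 mm).
- turntable (a joint): Rad, growing clockwise from above; range 0 to 2.1. Starts at 0 to 0.16, a smooth run. Sprung stops follow: first 0.54, second 0.90, third 1.26, fourth 1.62, fifth 1.98. Half-way before each (0.36, 0.72, 1.08, 1.44..) is a crest to be pushed over with about 0.17 N m; then it snaps on. 0.03 rad of play in a stop. One grasp of the bar can turn it all the way.
- lever_grip (a point): Where to pinch the drag lever's red upright grip: a round post, 18 mm diameter, from 60 to 110 mm above the bench; this point is 95 mm above the bench and 75 mm from the lever's vertical pivot. Site x points along the lever from the pivot outwards, z up. Below the grip runs a flat steel arm (14 mm wide, top 61 mm above the bench).
- drag_lever (a joint): Angle of the drag lever, rad, 0 to 1.5, growing anticlockwise seen from above; it starts between 0 and 0.4. At 0 the arm points at yaw -0.75 rad in the head's frame. Stiff (about 0.15 N m of friction, 2 N at the grip); stays where it is left.
- flag: Amber flag on the lever's quadrant, a 16 x 10 x 8 mm tab 92 to 113 mm from the pivot, just beyond the lever's end. Origin on the lever's pivot axis, 50 mm above the bench; its x axis points from the pivot to the flag. The lever is set when its arm points along this x. It lies 0.35 to 1.3 rad anticlockwise of where the lever starts. Cannot be bumped.
- brush: Bystander: hand brush lying on the bench beyond the head (+x side). Not to be disturbed.
- hammer: Bystander: hammer lying on the bench beyond the head (+x side). Not to be disturbed.
- spray: Bystander: green can, 54 mm diameter, 130 mm tall, standing off the turntable end of the head. Origin under its base. Not to be disturbed.
- magnet: Bystander: red square magnet block, 50 x 50 x 20 mm, lying off the lever end of the head. Not to be disturbed.

How it is judged:
By the outcome, as a careful person would: the job done as asked, in the order asked, and still so for the second after the job is handed in, while the arm keeps its last pose, push and grip.
It also fails if it takes over 51 s, if anything falls off the work surface, if the arm or the gripper's body presses on something with over 40 N, if the wrist force passes 120 N, or if a joint passes its speed limit or range.

## Robot

A 6-joint arm with a two-finger parallel gripper is mounted at the origin on the work surface. World frame = base frame: x ahead of the robot, y to its left, z up, the work surface at z = 0. Lengths are in m, angles in rad, forces in N, time in s.
With the tool pointing down it reaches from about 0.3 to 0.775 m from the base axis. Payload 14.6 kg.
Tool frame: the origin (TCP) lies at the very end of the fingers, on their centre line; the grasp point (between the pads) lies 19 mm behind it; z points along the fingers, y is the line along which they close (so a half turn about z gives the same grasp; the last joint's range is limited). The gripper opens to 94 mm and grips with 3 to 60 N. Pads are 16 mm wide; open, the fingers measure 119 mm over their backs; the gripper's body (75 mm by 177 mm) begins 78 mm behind the grasp point.
Start: joints at [1.153, 0.3, 1.521, -0, 1.321, -0.067], TCP at [0.189, 0.516, 0.205] pointing down, gripper open.
Joint ranges: [-3.03, 3.03], [-0.79, 2.21], [0.23, 2.52], [-1.04, 4.18], [0, 3.07], [-2.55, 2.55]. Speed limits (rad/s): [2.22, 2.22, 2.57, 3.14, 3.14, 3.14].

## Interface

Orientations are given as [roll, pitch, yaw] about the fixed x, y, z axes, in that order (R = Rz(yaw) Ry(pitch) Rx(roll)).
In Python, from station import ctrl gives the robot as it stands.
- The arm moves only by the shell command python3 -m pendant 'ROWS' [OPENING] [FORCE]. ROWS is JSON, a list of rows, each a list of 2 entries, a list of its own where there are three numbers: the shift along the world's x, y, z in cm, then the turn about the world's z in rad. A call has 1 to 20 rows; each row shifts and turns the commanded pose from where the row before left it; what a row does not reach is not made up. A row lasts 1/12 s, in which the tool goes at most 41.7 mm and 7.16 degrees, less where a joint would pass 70% of its speed; a pose out of reach is approached as far as the arm can. A call is refused whole if a number of a shift passes 4.17 or a number of a turn 0.125, either way. A call with a gripper value outside its range is refused whole. OPENING is the opening, from 0 (shut) to 1 (fully open), set as the call begins (- or left out, the last holds). The fingers move at their own pace and stop on an object; FORCE is the grip in N (left out, the last holds). Time passes only in rows, so rows that do not move let the fingers close. It gives the time, the measured TCP pose, the force, the opening and the grip force at its end, in the units of the state.
- ctrl.get_obs(): the state, without advancing time (a new reading comes with each control period).
- ctrl.camera(name): name is "scene" or "top" or "wrist"; returns a dict with "color" (420x560x3 uint8, red, green, blue), "intrinsics" (3x3 intrinsics, pixels), "camera_from_world" (4x4, takes a point from world to camera coordinates). Camera axes: x right, y down, z forward; pixel columns grow to the right and rows downward; lengths in m; the calibration is good to about 2 mm. A picture is of the moment at which its call begins. There is no depth.
- ctrl.hand_in(): hands the job in; it is judged then, once.
The state is a dict: "time_s": time; "qpos": joint angles; "joint_vel": joint speeds; "tau": joint torques, N m; "ee_pos": TCP position; "eef_rot": TCP orientation; "force": force on the tool from outside, world axes, zero at the start; "moment": the same for the moment, N m; "grip_width": finger opening in m; "grip_force": force on a finger pad.
Only numpy, scipy, OpenCV 4.12 (cv2) and the standard library are available. Lean on these libraries where they do the work, as an engineer would, in place of code of your own. Each camera call takes 0.05 s, during which the arm holds its last target. There are 200 camera calls.

## Working session

There is one attempt and no reset: what is moved stays moved. The work goes in short steps, Python scripts to look and compute and a shell command to move; the robot and the scene stay as the last step left them, time stands still between calls to the robot, and variables do not carry over. Pictures are saved under pics/ and viewed, at most 10 in all, crops included, and the job is handed in when it is done.

```bash
mkdir -p pics; ls; cat > h.py <<'E'
from station import ctrl
import numpy as np, cv2
def shot(n,f):
    c=ctrl.camera(n); cv2.imwrite(f,c["color"][:,:,::-1]); np.savez(f+".npz",K=c["intrinsics"],T=c["camera_from_world"],im=c["color"]); return c
def load(f):
    d=np.load(f+".npz"); return d["K"],d["T"],d["im"]
def ray(K,T,u,v):
    R=T[:3,:3]; o=-R.T@T[:3,3]; d=R.T@np.linalg.inv(K)@np.array([u,v,1.]); return o,d
def onz(K,T,u,v,z):
    o,d=ray(K,T,u,v); return o+d*(z-o[2])/d[2]
def proj(K,T,p):
    c=K@(T[:3,:3]@np.array(p)+T[:3,3]); return c[:2]/c[2]
E
python3 -c "
from h import *
a=shot('top','pics/t0.png');b=shot('scene','pics/s0.png')
for c in(a,b):
  T=c['camera_from_world'];print(-T[:3,:3].T@T[:3,3],T[2,:3])
cv2.imwrite('pics/both.png',cv2.resize(np.hstack([a['color'],b['color']])[:,:,::-1],(800,300)))
print(ctrl.get_obs())"
```

```text
pics
[0.37402902 0.03395488 1.34893991] [ 0.1786831  -0.0082475  -0.98387211]
[ 1.01265237 -0.25184525  0.80843411] [-0.48732587  0.31079323 -0.81603987]
{'time_s': 0.1, 'qpos': array([ 1.15338950e+00,  3.00406239e-01,  1.52150701e+00, -1.36218124e-05,
        1.32067419e+00, -6.66087093e-02]), 'joint_vel': array([-0.00182056, -0.00229151, -0.00197109, -0.00081861,  0.00038522,
       -0.00035478]), 'tau': array([ 2.05116262e-04, -5.32647979e+01, -3.53282762e+01,  7.08649191e-02,
        2.35559035e-02, -8.70097551e-05]), 'ee_pos': array([0.18892559, 0.51629498, 0.20495323]), 'eef_rot': array([-3.14059919e+00, -5.30477127e-05,  2.79079789e+00]), 'force': array([0.23540896, 0.08160056, 0.67275829]), 'moment': array([-0.02204706, -0.00846263, -0.04308749]), 'grip_force': 0.0, 'grip_width': 0.09413068914003678}
```

View pics/t0.png

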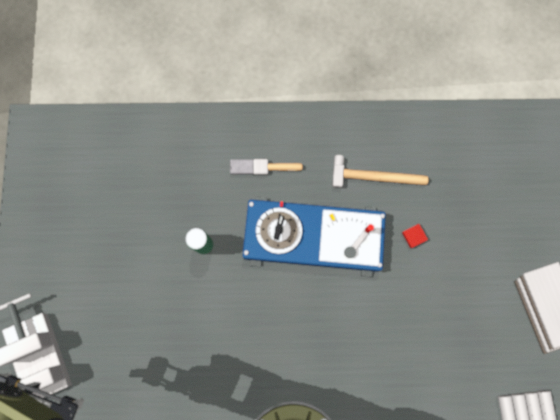

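The top view shows the blue head at about (315,236), with the turntable at (279,230), lever pivot at (350,252), red grip at (370,228) and amber flag at (333,218). The can is at (197,240) and the magnet at (416,236). I'll measure from a mask next and view the scene camera.

```bash
cat > m.py <<'E'
from h import *
import sys
def blobs(im,lo,hi,mn=6):
    hsv=cv2.cvtColor(im,cv2.COLOR_RGB2HSV); m=cv2.inRange(hsv,lo,hi)
    n,l,s,c=cv2.connectedComponentsWithStats(m); return [(s[i,4],c[i].round(1),s[i,:4]) for i in range(1,n) if s[i,4]>=mn],m
E
python3 - <<'E'
from m import *
for f in('pics/t0.png','pics/s0.png'):
    K,T,im=load(f); print(f)
    b,m=blobs(im,(105,120,60),(125,255,255),100)
    pts=cv2.findNonZero(m); 
    n,l,s,c=cv2.connectedComponentsWithStats(m); k=1+np.argmax(s[1:,4])
    box=cv2.boxPoints(cv2.minAreaRect(cv2.findNonZero((l==k).astype('uint8'))))
    print('head',[onz(K,T,*p,.05).round(3)[:2] for p in box])
    for nm,lo,hi,z in (('red',(0,170,100),(6,255,255),.11),('red2',(174,170,100),(180,255,255),.11),('amber',(18,120,120),(32,255,255),.05)):
        for x in blobs(im,lo,hi)[0]: print(nm,x[0],x[1],onz(K,T,*x[1],z).round(3))
E
```

```text
pics/t0.png
head [array([0.496, 0.125]), array([0.655, 0.111]), array([ 0.616, -0.26 ]), array([ 0.459, -0.238])]
red 320 [414.6 235.7] [ 0.542 -0.315  0.11 ]
red 25 [369.  228.2] [ 0.562 -0.2    0.11 ]
amber 13 [331.9 216.8] [ 0.603 -0.114  0.05 ]
pics/s0.png
head [array([ 0.462, -0.246]), array([0.483, 0.158]), array([0.677, 0.102]), array([ 0.638, -0.255])]
red 17 [294.7 235.9] [0.663 0.005 0.11 ]
red 115 [182.1 255.3] [ 0.58  -0.203  0.11 ]
red 624 [126.6 301.4] [ 0.612 -0.328  0.11 ]
amber 38 [232.  254.3] [ 0.598 -0.11   0.05 ]
```

View pics/s0.png

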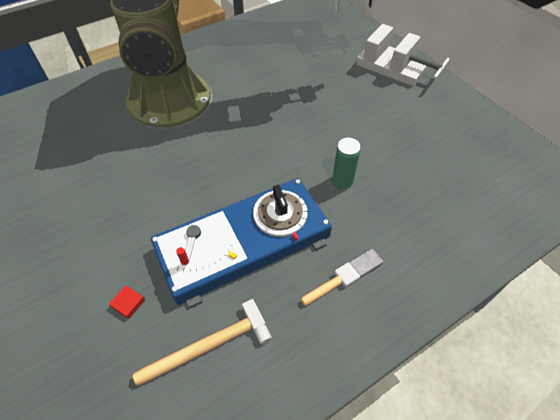

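The scene view agrees: grip (182,255), flag (232,254) and bar (280,200). Head yaw is about -0.10, the pivot is near (0.508,-0.156), the grip sits at r≈70 mm and the flag at r≈102 mm, all consistent with the given sizes. I'll move in for a closer wrist look.

```bash
python3 -m pendant '[[[2,-3.6,0.8],0],[[2,-3.6,0.8],0],[[2,-3.6,0.8],0],[[2,-3.6,0.8],0],[[2,-3.6,0.8],0],[[2,-3.6,0.8],0],[[2,-3.6,0.8],0],[[2,-3.6,0.8],0],[[2,-3.6,0.8],0],[[2,-3.6,0.8],0],[[2,-3.6,0.8],0],[[2,-3.6,0.8],0],[[2,-3.6,0.8],0],[[2,-3.6,0.8],0],[[1,-3.6,0],0],[[0,-3.6,0],0],[[0,0,0],0],[[0,0,0],0]]' 1 30
python3 -c "
from h import *
a=shot('wrist','pics/w1.png');T=a['camera_from_world'];print(-T[:3,:3].T@T[:3,3],T[2,:3])"
```

```text
time_s: 1.6
ee_pos: [0.477, -0.0574, 0.3162]
eef_rot: [-3.141, -0.001, 2.788]
force: [0.4, -0.2, 0.6]
grip_width: 0.0937
grip_force: 0.0
[ 0.40178517 -0.02915735  0.49481954] [ 0.26176257 -0.09636511 -0.96030939]
```

View pics/w1.png

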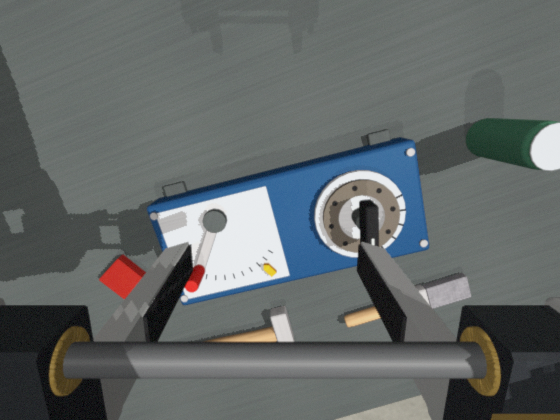

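The wrist view is clear: pivot cap (215,221), grip (195,280), flag (269,269), turntable (361,212) and the bar running down from (368,203). I'll measure these and take an enlarged crop of the turntable.

```bash
python3 - <<'E'
from m import *
K,T,im=load('pics/w1.png')
big=cv2.resize(im[150:300,150:450],None,fx=2.6,fy=2.6,interpolation=cv2.INTER_CUBIC)
cv2.imwrite('pics/w1c.png',big[:,:,::-1])
n,l,s,c=cv2.connectedComponentsWithStats(blobs(im,(105,120,50),(125,255,255),100)[1]); k=1+np.argmax(s[1:,4])
m=(l==k).astype('uint8'); hull=cv2.convexHull(cv2.findNonZero(m))[:,0]
P=np.array([onz(K,T,*p,.05)[:2] for p in hull],'f4'); r=cv2.minAreaRect(P*1000); print('head',r)
for nm,lo,hi,z in (('red',(0,170,60),(6,255,255),.11),('red2',(174,170,60),(180,255,255),.11),('amber',(18,120,120),(32,255,255),.058)):
    for x in blobs(im,lo,hi)[0]: print(nm,x,onz(K,T,*x[1],z).round(4))
# grey pivot cap, plate white ring
g=cv2.cvtColor(im,cv2.COLOR_RGB2GRAY)
sub=((g[190:250,185:245]>70)&(g[190:250,185:245]<150)).astype('uint8')
n,l,s,c=cv2.connectedComponentsWithStats(sub)
for i in range(1,n):
    if s[i,4]>80: u=c[i]+[185,190]; print('cap',s[i],u,onz(K,T,*u,.055).round(4))
mm=np.zeros_like(g); x0,y0=300,155
w=(im[155:275,300:420].min(2)>170).astype('uint8')
n,l,s,c=cv2.connectedComponentsWithStats(w); 
for i in range(1,n):
  if s[i,4]>100:
    h=cv2.convexHull(cv2.findNonZero((l==i).astype('uint8')))[:,0]+[x0,y0]
    Q=np.array([onz(K,T,*p,.062)[:2] for p in h],'f4')*1000
    print('ring',s[i],cv2.minEnclosingCircle(Q))
E
```

```text
head ((554.2821044921875, -63.350738525390625), (364.0547180175781, 163.4725341796875), 84.12340545654297)
red (np.int32(1047), array([122. , 276.1]), array([100, 255,  45,  43], dtype=int32)) [ 0.5244 -0.2762  0.11  ]
red (np.int32(282), array([194.3, 278.6]), array([184, 266,  20,  26], dtype=int32)) [ 0.5586 -0.1933  0.11  ]
amber (np.int32(94), array([269.2, 269.3]), array([264, 264,  12,  12], dtype=int32)) [ 0.6029 -0.111   0.058 ]
amber (np.int32(29), array([486.3, 337.3]), array([483, 334,   8,   7], dtype=int32)) [0.8195 0.1543 0.058 ]
amber (np.int32(274), array([494.7, 369.3]), array([488, 342,  12,  53], dtype=int32)) [0.8815 0.1558 0.058 ]
amber (np.int32(174), array([ 52.9, 369.9]), array([ 50, 344,   9,  50], dtype=int32)) [ 0.6473 -0.4834  0.058 ]
cap [  0   0  60  16 386] [209.18393782 195.70984456] [ 0.4764 -0.1487  0.055 ]
cap [ 17  19  25  24 448] [214.10267857 220.59375   ] [ 0.5106 -0.1562  0.055 ]
ring [  15   16   86   86 1181] ((568.3167724609375, 29.550203323364258), 59.71926498413086)
ring [ 39  40  44  44 621] ((571.3877563476562, 30.237491607666016), 30.138877868652344)
```

View pics/w1c.png

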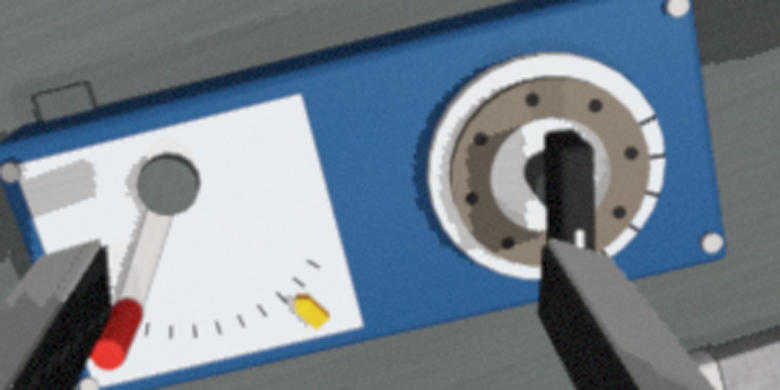

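The crop shows the grip top at crop (110,350), its base at about (127,303), the flag at (312,311) and the cap at (168,184). The bar runs (563,135)→(580,245), with its white line towards the +x side. Ring radius comes out at 59.7 mm (60 given), so the heights fit.

```bash
python3 - <<'E'
from h import *
K,T,im=load('pics/w1.png')
c=lambda u,v:(150+u/2.6,150+v/2.6)
pv=np.array([.509,-.1555])
for n,u,v,z in(('top',110,350,.11),('base',127,303,.061),('bar0',564,134,.122),('bar1',580,243,.122)):
    p=onz(K,T,*c(u,v),z)[:2]; d=p-pv; print(n,p.round(4),np.hypot(*d).round(4),np.arctan2(d[1],d[0]).round(3))
E
```

```text
top [ 0.5654 -0.199 ] 0.0712 -0.657
base [ 0.5638 -0.2007] 0.071 -0.69
bar0 [0.5328 0.0339] 0.1908 1.446
bar1 [0.5843 0.0267] 0.1971 1.179
```

```bash
python3 -m pendant '[[[2.25,-3.6,-3],0],[[2.25,-3.6,-3],0],[[2.25,-3.6,-3],0],[[2.25,-3.6,-3],0],[[0,0,0],0],[[0,0,-3],0],[[0,0,-3],0],[[0,0,-3],0],[[0,0,-3],0],[[0,0,0],0],[[0,0,0],0]]' 1 30 && python3 -m pendant '[[[0,0,0],0],[[0,0,0],0],[[0,0,0],0],[[0,0,0],0],[[0,0,0],0],[[0,0,0],0],[[0,0,0],0],[[0,0,0],0]]' 0 30
python3 -c "
from h import *
a=shot('wrist','pics/w2.png')
print(ctrl.get_obs()['force'])"
```

```text
time_s: 2.57
ee_pos: [0.5492, -0.17, 0.1007]
eef_rot: [3.141, -0.002, 2.792]
force: [0.4, 0.5, 1.4]
grip_width: 0.094
grip_force: 0.0
time_s: 3.23
ee_pos: [0.5492, -0.1715, 0.1006]
eef_rot: [3.142, 0.0, 2.791]
force: [-0.8, -0.1, 0.2]
grip_width: 0.0439
grip_force: 0.0
[ 0.21914073 -0.09223046 -0.96431588]
```

View pics/w2.png

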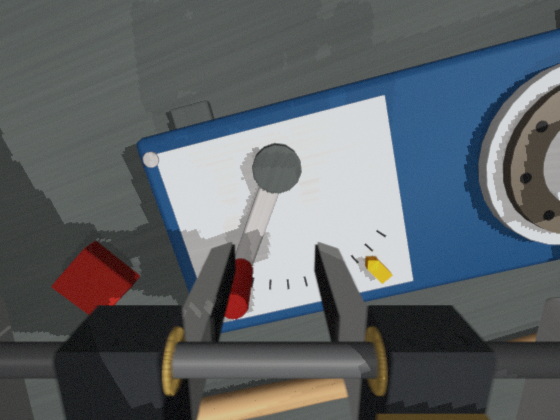

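Those first rows exceeded the step length limit, so the tool stopped 4 cm short. The fingers are half-closed beside the post (238,290) and not touching it. I'll reopen, then finish the approach.

```bash
python3 -m pendant '[[[0,0,0],0],[[0,0,0],0],[[0,0,0],0],[[0,0,0],0],[[0,0,0],0],[[0,0,0],0],[[0,0,0],0],[[0,0,0],0],[[0.6,-1,0],0],[[0.6,-1,0],0],[[0.6,-1.05,0],0],[[0,0,-1.2],0],[[0,0,-1.2],0],[[0,0,0],0],[[0,0,0],0]]' 1 30 && python3 -m pendant '[[[0,0,0],0],[[0,0,0],0],[[0,0,0],0],[[0,0,0],0],[[0,0,0],0],[[0,0,0],0],[[0,0,0],0],[[0,0,0],0],[[0,0,0],0],[[0,0,0],0],[[0,0,0],0],[[0,0,0],0],[[0,0,0],0],[[0,0,0],0]]' 0 30
```

```text
time_s: 4.53
ee_pos: [0.5664, -0.2012, 0.0751]
eef_rot: [3.141, -0.003, 2.791]
force: [1.0, 0.7, 0.4]
grip_width: 0.094
grip_force: 0.0
time_s: 5.7
ee_pos: [0.5673, -0.2022, 0.0765]
eef_rot: [-3.141, 0.0, 2.791]
force: [0.5, -2.3, -0.6]
grip_width: 0.0175
grip_force: 30.0
```

Gripped, with width 17.5 mm against the 18 mm post. Next I'll work out the arc rows.

```bash
python3 - <<'E'
import numpy as np
a=np.linspace(-.675,.442,13); p=7.48*np.c_[np.cos(a),np.sin(a)]; print(np.diff(p,axis=0).round(2).tolist())
E
```

```text
[[0.41, 0.56], [0.36, 0.6], [0.3, 0.63], [0.24, 0.65], [0.18, 0.67], [0.11, 0.69], [0.05, 0.69], [-0.02, 0.7], [-0.08, 0.69], [-0.14, 0.68], [-0.21, 0.66], [-0.27, 0.64]]
```

```bash
python3 -m pendant '[[[0.41,0.56,0],0],[[0.36,0.6,0],0],[[0.3,0.63,0],0],[[0.24,0.65,0],0],[[0.18,0.67,0],0],[[0.11,0.69,0],0],[[0.05,0.69,0],0],[[-0.02,0.7,0],0],[[-0.08,0.69,0],0],[[-0.14,0.68,0],0],[[-0.21,0.66,0],0],[[-0.27,0.64,0],0],[[0,0,0],0],[[0,0,0],0],[[0,0,0],0]]'
python3 - <<'E'
from m import *
a=shot('wrist','pics/w3.png');print(ctrl.get_obs()['ee_pos'])
im=a['color']; cv2.imwrite('pics/w3c.png',cv2.resize(im[80:360,120:480],None,fx=2,fy=2)[:,:,::-1])
E
```

```text
time_s: 6.95
ee_pos: [0.5768, -0.1235, 0.077]
eef_rot: [3.141, 0.0, 2.791]
force: [-1.1, -0.6, 7.2]
grip_width: 0.0171
grip_force: 30.0
[ 0.57677769 -0.12349626  0.07702904]
```

View pics/w3c.png

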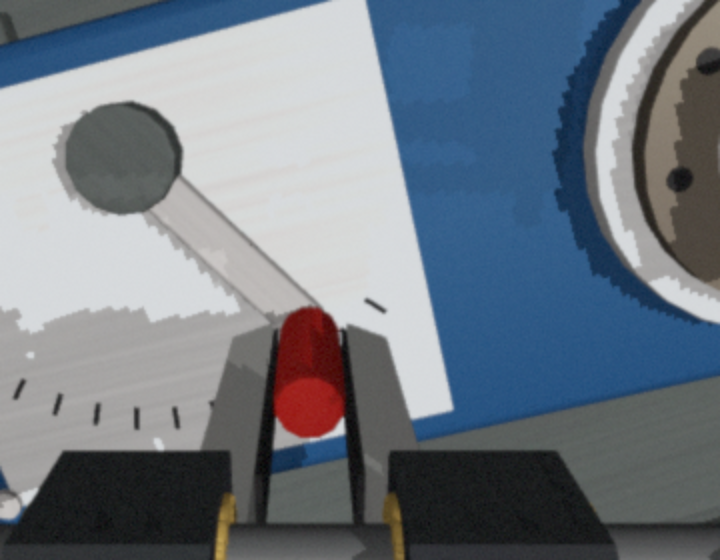

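By the TCP, the lever is at 0.441 rad as planned. The view shows the post at (310,370) between the pads, hiding the flag. I'll release, rise, and check it against the flag from a place that also shows the bar.

```bash
python3 -m pendant '[[[0,0,0],0],[[0,0,0],0],[[0,0,0],0],[[0,0,0],0],[[0,0,0],0],[[0,0,0],0],[[0,0,2.5],0],[[0,0,4],0],[[-1,2,3],0],[[-1,2,3],0],[[-1,2,3],0],[[-1,2,3],0],[[0,0,3],0],[[0,0,0],0],[[0,0,0],0]]' 1
python3 - <<'E'
from m import *
a=shot('wrist','pics/w4.png');im=a['color']; cv2.imwrite('pics/w4c.png',cv2.resize(im[110:340,100:470],None,fx=2.15,fy=2.15,interpolation=cv2.INTER_CUBIC)[:,:,::-1])
E
```

```text
time_s: 8.25
ee_pos: [0.5369, -0.0432, 0.2929]
eef_rot: [3.141, 0.003, 2.791]
force: [-0.8, 0.3, -0.1]
grip_width: 0.0936
grip_force: 0.0
```

View pics/w4c.png

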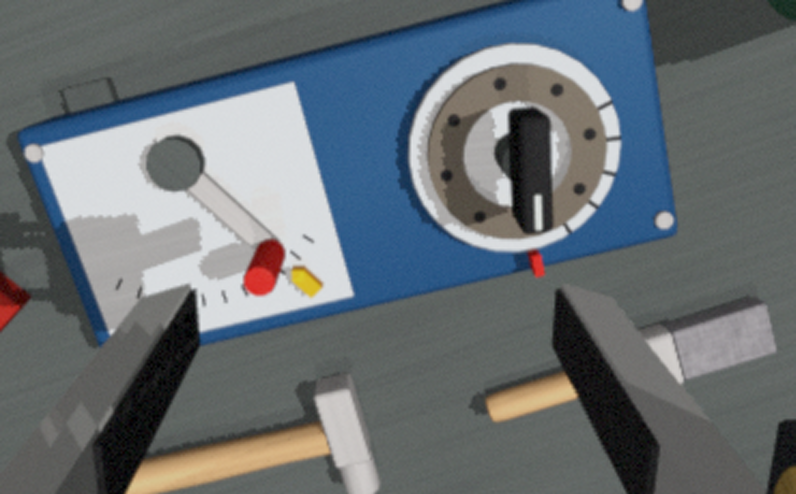

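This view shows the arm edge running (207,175)→(276,238), the flag at (307,281), the cap at (174,163), and the whole bar from (530,109) to (537,231) with its white line near the pointer (537,264). Measuring now.

```bash
python3 - <<'E'
from m import *
K,T,im=load('pics/w4.png')
f=lambda u,v,z:onz(K,T,100+u/2.15,110+v/2.15,z)[:2]
yaw=lambda d:round(float(np.arctan2(d[1],d[0])),3)
cap=f(174,163,.061); print('cap',cap)
b=[x for x in blobs(im,(18,120,120),(32,255,255),30)[0]]
for x in b:
    if abs(x[1][0]-243)<15 and abs(x[1][1]-240)<15:
        for z in(.052,.058):
            p=onz(K,T,*x[1],z)[:2]; print('flag',p,[(yaw(p-q),np.hypot(*(p-q)).round(4)) for q in(cap,np.array([.509,-.1555]))])
print('arm edges',yaw(f(276,238,.061)-f(207,175,.061)),yaw(f(247,243,.061)-f(188,203,.061)))
for x in blobs(im,(0,170,60),(6,255,255),30)[0]: print('red',x)
t=f(261,281,.11); print('posttop',t,[(yaw(t-q),np.hypot(*(t-q)).round(4)) for q in(cap,np.array([.509,-.1555]))])
g=cv2.cvtColor(im,cv2.COLOR_RGB2GRAY)
m=np.zeros_like(g); m[150:225,325:365]=(g[150:225,325:365]<55); n,l,s,c=cv2.connectedComponentsWithStats(m); k=1+np.argmax(s[1:,4])
ps=cv2.findNonZero((l==k).astype('uint8'))[:,0]
P=np.array([onz(K,T,*p,.122)[:2] for p in ps],'f4')*1000; print('bar',cv2.minAreaRect(P),s[k])
p,q=f(530,109,.122),f(538,231,.122); print('bar',p,q,np.hypot(*(q-p)),yaw(q-p))
l1=f(538,195,.122);l2=f(539,230,.122);print('line',l1,l2,yaw(l2-l1))
ptr=f(535,255,.06);print('ptr',ptr,yaw(ptr-np.array([.568,.0296])))
E
```

```text
cap [ 0.50918916 -0.15449104]
flag [ 0.60495634 -0.11283835] [(0.41, np.float64(0.1044)), (0.418, np.float64(0.105))]
flag [ 0.60289423 -0.1114407 ] [(0.431, np.float64(0.1031)), (0.439, np.float64(0.1037))]
arm edges 0.436 0.583
red (np.int32(280), array([222.5, 234.5]), array([214, 222,  18,  25], dtype=int32))
red (np.int32(47), array([349.1, 232.3]), array([346, 227,   7,  11], dtype=int32))
red (np.int32(1192), array([ 86.5, 251.2]), array([ 62, 228,  51,  46], dtype=int32))
posttop [ 0.57718205 -0.1211849 ] [(0.455, np.float64(0.0757)), (0.466, np.float64(0.0763))]
bar ((563.9287719726562, 24.32026481628418), (24.788410186767578, 61.24531555175781), 76.50920867919922) [331 160  26  58 940]
bar [0.53595693 0.03617168] [0.59589302 0.02246221] 0.06148401703917342 -0.225
line [0.5779985  0.02773742] [0.59555975 0.02307958] -0.259
ptr [0.63364652 0.02323421] -0.097
```

The lever agrees with the flag: arm 0.436–0.455, flag 0.42–0.44. The bar measures 61 mm long at yaw ≈ -0.235 about (0.567,0.0295), so the turntable starts at ≈0.13. Going to the bar.

```bash
python3 -m pendant '[[[1.5,3.6,0],0.115],[[1.5,3.65,0],0],[[0,0,0],0],[[0,0,-3.5],0],[[0,0,-3.5],0],[[0,0,-3.5],0],[[0,0,-3.5],0],[[0,0,-3.5],0],[[0,0,-3.2],0],[[0,0,0],0],[[0,0,0],0]]' 1 50; python3 - <<'E'
from h import *
K,T,im=load('pics/w4.png')
c=np.array([.568,.0296])
for u,v in((571,226),(596,206),(610,173),(613,138),(604,104)):
    p=onz(K,T,100+u/2.15,110+v/2.15,.062)[:2]-c; print(np.hypot(*p).round(3),(np.arctan2(p[1],p[0])).round(3))
E
```

```text
time_s: 9.22
ee_pos: [0.5655, 0.0287, 0.0831]
eef_rot: [-3.141, -0.004, 2.905]
force: [0.8, -0.2, 1.2]
grip_width: 0.0943
grip_force: 0.0
0.058 0.323
0.059 0.633
0.057 0.986
0.056 1.344
0.055 1.711
```

```bash
python3 -m pendant '[[[0,0,0.3],0],[[0,0,0],0],[[0,0,0],0],[[0,0,0],0],[[0,0,0],0],[[0,0,0],0],[[0,0,0],0],[[0,0,0],0],[[0,0,0],0],[[0,0,0],0],[[0,0,0],0],[[0,0,0],0],[[0,0,0],0],[[0,0,0],0],[[0,0,0],0]]' 0 50; python3 -c "
from h import *
o=ctrl.get_obs();print(o['moment'],o['force'],o['eef_rot'],o['ee_pos'])"
```

```text
time_s: 10.47
ee_pos: [0.5667, 0.0298, 0.0875]
eef_rot: [3.14, 0.0, 2.906]
force: [0.4, 5.3, -0.7]
grip_width: 0.0209
grip_force: 50.0
[ 1.0316857  -0.29834245  0.01825773] [ 0.44725909  5.25073983 -0.74076536] [3.14035607e+00 1.87771467e-04 2.90594690e+00] [0.56670816 0.02984315 0.08750278]
```

The width reads 20.9 mm where the bar is 16 mm, so I'll look before turning.

```bash
python3 - <<'E'
from m import *
a=shot('wrist','pics/w5.png');o=ctrl.get_obs();print(o['grip_width'],o['grip_force'],o['moment'],o['force'])
cv2.imwrite('pics/w5c.png',cv2.resize(a['color'][130:400,140:420],None,fx=2.2,fy=2.2,interpolation=cv2.INTER_CUBIC)[:,:,::-1])
E
```

```text
0.020626597634743095 49.99966689851135 [ 1.04715854 -0.31406004 -0.00336324] [ 1.95579241  4.59745533 -0.81031736]
```

View pics/w5c.png

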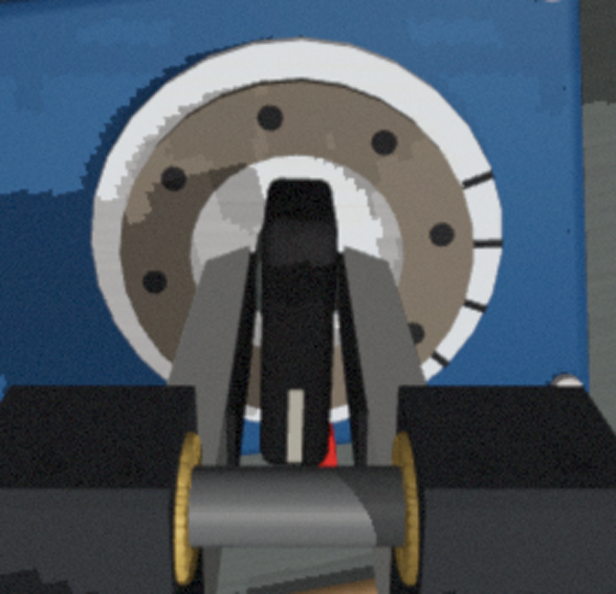

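The bar is well aligned between the fingers, with the white line at (295,425) and the red pointer next to it. However, the fingertips are probably on the stem just below the bar. I'll reopen slightly, lift 8 mm and close again.

```bash
python3 -m pendant '[[[0,0,0],0],[[0,0,0],0],[[0,0,0],0],[[0,0,0],0],[[0,0.1,0.8],0],[[0,0,0],0],[[0,0,0],0]]' 0.4 50; python3 -m pendant '[[[0,0,0],0],[[0,0,0],0],[[0,0,0],0],[[0,0,0],0],[[0,0,0],0],[[0,0,0],0],[[0,0,0],0],[[0,0,0],0]]' 0 50; python3 -c "
from h import *
o=ctrl.get_obs();print(o['moment'],o['force'],o['eef_rot'],o['ee_pos'])"
```

```text
time_s: 11.1
ee_pos: [0.5669, 0.0301, 0.0962]
eef_rot: [3.141, 0.001, 2.906]
force: [-0.3, -0.1, -0.6]
grip_width: 0.0381
grip_force: 0.0
time_s: 11.77
ee_pos: [0.5664, 0.03, 0.0954]
eef_rot: [-3.141, -0.0, 2.906]
force: [-0.7, -1.9, -1.0]
grip_width: 0.0158
grip_force: 49.9
[-0.27227408  0.05687396  0.04636342] [-0.66430668 -1.85552343 -1.0328594 ] [-3.14138735e+00 -2.53518020e-04  2.90578180e+00] [0.56644274 0.03002822 0.09538933]
```

Width is now 15.8 mm, a proper grasp. Next I'll turn to the first stop (about -0.41 rad) and read the moment.

```bash
R='import sys
from h import *
o=ctrl.get_obs();print("Mz",o["moment"].round(3),o["force"].round(1),"yaw",o["eef_rot"][2].round(4),"theta",(2.906-o["eef_rot"][2]+.135).round(3),o["grip_width"].round(4))'; echo "$R">r.py
python3 -m pendant '[[[0,0,0],-0.07],[[0,0,0],-0.07],[[0,0,0],-0.07]]' >/dev/null; python3 r.py
python3 -m pendant '[[[0,0,0],-0.07],[[0,0,0],-0.07],[[0,0,0],-0.06],[[0,0,0],0],[[0,0,0],0]]' >/dev/null; python3 r.py
python3 -m pendant '[[[0,0,0],-0.06],[[0,0,0],-0.06]]' >/dev/null; python3 r.py
python3 -m pendant '[[[0,0,0],-0.06],[[0,0,0],-0.06],[[0,0,0],-0.06],[[0,0,0],-0.06],[[0,0,0],0],[[0,0,0],0]]' >/dev/null; python3 r.py
```

```text
Traceback (most recent call last):
  File "r.py", line 3, in <module>
    o=ctrl.get_obs();print("Mz",o["moment"].round(3),o["force"].round(1),"yaw",o["eef_rot"][2].round(4),"theta",(2.906-o["eef_rot"][2]+.135).round(3),o["grip_width"].round(4))
                                                                                                                                                      ^^^^^^^^^^^^^^^^^^^^^
AttributeError: 'float' object has no attribute 'round'
Traceback (most recent call last):
  File "r.py", line 3, in <module>
    o=ctrl.get_obs();print("Mz",o["moment"].round(3),o["force"].round(1),"yaw",o["eef_rot"][2].round(4),"theta",(2.906-o["eef_rot"][2]+.135).round(3),o["grip_width"].round(4))
                                                                                                                                                      ^^^^^^^^^^^^^^^^^^^^^
AttributeError: 'float' object has no attribute 'round'
Traceback (most recent call last):
  File "r.py", line 3, in <module>
    o=ctrl.get_obs();print("Mz",o["moment"].round(3),o["force"].round(1),"yaw",o["eef_rot"][2].round(4),"theta",(2.906-o["eef_rot"][2]+.135).round(3),o["grip_width"].round(4))
                                                                                                                                                      ^^^^^^^^^^^^^^^^^^^^^
AttributeError: 'float' object has no attribute 'round'
Traceback (most recent call last):
  File "r.py", line 3, in <module>
    o=ctrl.get_obs();print("Mz",o["moment"].round(3),o["force"].round(1),"yaw",o["eef_rot"][2].round(4),"theta",(2.906-o["eef_rot"][2]+.135).round(3),o["grip_width"].round(4))
                                                                                                                                                      ^^^^^^^^^^^^^^^^^^^^^
AttributeError: 'float' object has no attribute 'round'
```

```bash
sed -i 's/o\["grip_width"\].round(4)/o["grip_width"]/' r.py; python3 r.py
python3 -m pendant '[[[0,0,0],-0.06]]' >/dev/null; python3 r.py
python3 -m pendant '[[[0,0,0],-0.06]]' >/dev/null; python3 r.py
python3 -m pendant '[[[0,0,0],-0.06]]' >/dev/null; python3 r.py
python3 -m pendant '[[[0,0,0],-0.06]]' >/dev/null; python3 r.py
python3 -m pendant '[[[0,0,0],-0.06]]' >/dev/null; python3 r.py
python3 -m pendant '[[[0,0,0],-0.055],[[0,0,0],0],[[0,0,0],0],[[0,0,0],0]]' >/dev/null; python3 r.py
```

```text
Mz [ 0.94  -1.078 -0.042] [ 5.9  4.8 -5.1] yaw 2.138 theta 0.903 0.015533743782744176
Mz [ 1.192 -1.199  0.366] [ 7.8  6.6 -6.5] yaw 2.0794 theta 0.962 0.01592089216416035
Mz [ 1.127 -1.368  0.258] [ 8.   6.7 -6.9] yaw 2.0164 theta 1.025 0.015569812987033036
Mz [ 1.234 -1.551  0.17 ] [ 9.4  7.6 -6.4] yaw 1.9559 theta 1.085 0.015805377490755362
Mz [ 1.19  -1.641  0.088] [10.4  7.3 -8.1] yaw 1.8957 theta 1.145 0.016113664628924038
Mz [ 1.203 -1.712  0.029] [ 9.8  6.7 -8. ] yaw 1.8356 theta 1.205 0.015621785797569643
Mz [ 1.219 -1.702  0.033] [10.9  7.9 -7.8] yaw 1.7834 theta 1.258 0.015604355979817937
```

The moment rises and falls once past the crest, and the angle is ≈1.26. I'll relieve the side force a little and check the ticks against the pointer.

```bash
python3 -m pendant '[[[0.1,0.08,0],0],[[0,0,0],0],[[0,0,0],0]]' >/dev/null; python3 r.py
python3 - <<'E'
from m import *
a=shot('wrist','pics/w6.png');b=shot('scene','pics/s6.png');print(ctrl.get_obs()['time_s'])
x=cv2.resize(a['color'],(800,600)); y=cv2.resize(b['color'][170:310,130:350],(440,280),interpolation=cv2.INTER_CUBIC); x[:280,:440]=y
cv2.imwrite('pics/f6.png',x[:,:,::-1])
E
```

```text
Mz [ 0.308 -0.381  0.006] [ 1.9  1.  -2.9] yaw 1.7819 theta 1.259 0.01573078885700497
14.2
```

View pics/f6.png

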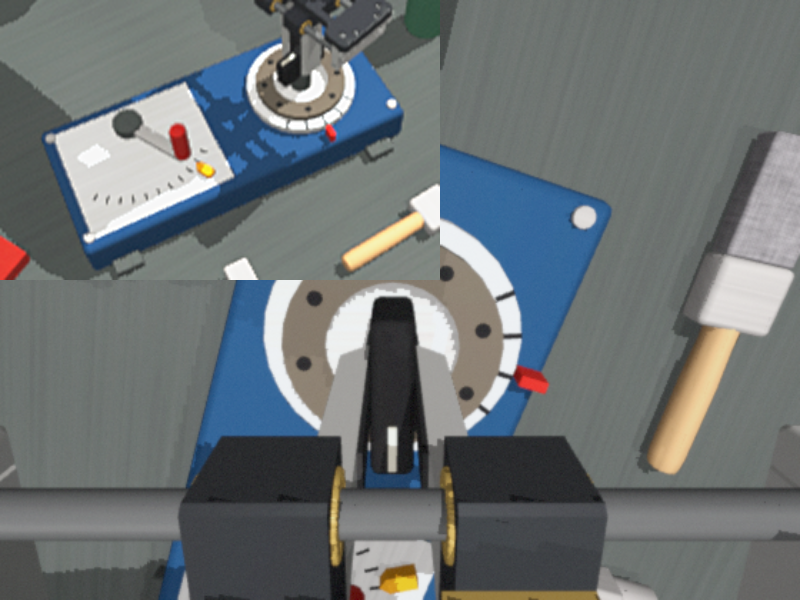

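The wrist view shows a tick at (507,376) exactly at the red pointer (530,378). Two ticks are still to come, (511,336) and (505,295), so this is the third stop. The inset shows the lever lined up with the amber flag, and the side force is relieved.

```bash
python3 -c "
from station import ctrl
print(ctrl.hand_in())"
```

```text
the job is handed in; nothing more can be done
None
```

I handed the job in at about 14 s: the lever lines up with the amber flag to within about 0.03 rad, and the gripper is still closed on the bar, holding the turntable in its third stop (about 1.26 rad); I saw no contact with the bystanders.

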